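# Light up the bore of a varnished horn bell

## Robot

A 7-joint arm with a two-finger parallel gripper is mounted at the origin on the work surface. World frame = base frame: x ahead of the robot, y to its left, z up, the work surface at z = 0. Lengths are in m, angles in rad, forces in N, time in s.
With the tool pointing down it reaches from about 0.4 to 0.85 m from the base axis. Payload 6.9 kg.
Tool frame: the origin (TCP) lies midway between the tips of the shut fingers; the grasp point (between the pads) lies 19 mm behind it (manip.grasp_offset is the distance from the TCP to the grasp point, in m); z points along the fingers, y is the line along which they close (so a half turn about z gives the same grasp; the last joint's range is limited). The gripper opens to 85 mm and grips with 20 to 120 N. Pads are 22 mm wide; open, the fingers measure 114 mm over their backs; the gripper's body (76 mm by 85 mm) begins 54 mm behind the grasp point. The pads swing forward as they close: fully open they stand 13 mm farther back than shut.
Start: joints at [1.335, 0.507, -0.238, 1.5, 0.126, 1.149, -0.155], TCP at [0.209, -0.589, 0.231] pointing down, gripper open.
Joint ranges: [-3.08, 3.08], [-0.24, 2.05], [-1.43, 1.35], [0, 2.5], [-1.52, 4.66], [0.17, 1.96], [-2.89, 2.89]. Speed limits (rad/s): [2.39, 2.39, 3.14, 3.14, 3.14, 3.14, 3.14].

## Interface

Orientations are given as a unit quaternion [x, y, z, w].
In Python, from cell import manip, optics gives the robot as it stands.
- The arm moves only by the tool jog_arm, never from a script. Its argument "deltas" is a list of rows, each a list of 5 numbers: the shift along the tool's x, y, z in m, then the turn about the tool's z in degrees, then the gripper command: -1 is fully open, 1 is shut, values between are in proportion. A call has 1 to 12 rows; each row shifts and turns the commanded pose from where the row before left it, along the tool's axes as they then stand; what a row does not reach is not made up. A row lasts 1/8 s, in which the tool goes at most 62.5 mm and 10.7 degrees, less where a joint would pass 70% of its speed; a pose out of reach is approached as far as the arm can. A call with a gripper value outside its range is refused whole. The fingers move at their own pace and stop on an object; "squeeze" is the grip in N (left out, the last holds). Time passes only in rows, so rows that do not move let the fingers close. It gives the time, the measured TCP pose, the force, the opening and the grip force at its end, in the units of the state.
- manip.read_state(): the state, without advancing time (a new reading comes with each control period).
- optics.read_camera(name): name is "side" or "top" or "wrist"; returns (picture, depth): 420x560x3 uint8, blue, green, red; 420x560 float32, m along the optical axis (not along the pixel's ray), 0 where there is no reading.
- optics.camera_params(name): a dict with "fx", "fy", "cx", "cy" (pixels), "pose" (4x4, takes a point from camera to world coordinates). Camera axes: x right, y up, looking along -z (the intrinsics and any distortion apply to the point x, -y, -z); pixel columns grow to the right and rows downward; lengths in m; the calibration is good to about 2 mm. A picture is of the moment at which its call begins: read the wrist's pose just before it. camera_params takes no time and is no camera call; for the wrist camera it gives the pose at the moment of the call.
- manip.close_job(): hands the job in; it is judged then, once.
The state is a dict: "t": time; "joint_positions": joint angles; "qvel": joint speeds; "joint_efforts": joint torques, N m; "position": TCP position; "tool_rot": TCP orientation; "contact_force": force on the tool from outside, world axes, zero at the start; "moment": the same for the moment, N m; "finger_gap": finger opening in m; "grip_force": force on a finger pad.
Only numpy, scipy, OpenCV 4.12 (cv2) and the standard library are available. Lean on these libraries where they do the work, as an engineer would, in place of code of your own. Each camera call takes 0.05 s, during which the arm holds its last target. There are 200 camera calls.

## Task

Look over the freshly varnished bore of the dark rosewood horn bell: switch the bore light on by pressing the red button on its tail fully down to its stop and letting it spring back, then lift the light out of its block and lower its rod upright into the bell's bore until the lamp tip is about halfway down the bell. The light must not touch the bell, its button must not be pressed again once it is lifted, and the bells and everything else stay where they stand. Finish while still holding the light there, still, upright and centred in the bore.

Things in the scene. Friction and masses are not known exactly. Their poses are not given: they have to be found in the camera images.
- borelight: Bore light, loose, about 0.12 kg, upright in its block, round about its z axis (lamp tip to tail). Origin: lamp tip, lower end. Upward: steel rod 8 mm thick, 100 mm long (pale yellow lamp on the last 12 mm); handle with black grip 24 mm thick, from 100 to 160 mm; red button 16 mm wide, top at 170 mm. Pinch the handle about 140 mm above the tip: the button then clears the gripper's body.
- tail_switch (a joint): Travel of the red spring button on the light's tail, in m: 0 = up, 0.006 = fully down on its stop. The spring needs about 2 N to start and about 6 N at the stop; it springs back when let go.
- switch_top (a point): Centre of the top face of the red button (moves with it); when up, 170 mm above the lamp tip and 174 mm above the bench.
- light_block: The light's wooden block, 70 x 70 mm, 114 mm high, fixed. Origin: centre of its underside; z up. A 14 mm hole down its middle takes the rod; a seat in its top, 26 mm wide and 10 mm deep, takes the handle's lower end. The lamp tip then hangs 4 mm above the bench and the upper 50 mm of the handle stand out above the block.
- dark_bell: The dark rosewood horn bell with a brass ring at the top, the one to be looked over: loose, about 0.4 kg, round, standing with its wide mouth (118 mm) down on the bench, 120 mm high. Origin: centre of the mouth, on the bench; z up along the bore.
- dark_bell_bore (a point): Centre of the upper opening of the dark bell's bore, level with its rim, 120 mm above the bench. The bore is 22 mm wide down to 45 mm below the rim and widens below that; the neck is 46 mm in diameter outside. The bore axis is upright.
- pale_bell: A second bell of the same shape and size in pale bare wood with a grey metal ring; not to be used or moved. Origin: centre of its mouth, on the bench.
- reed_tray: Green plastic tray with reeds, 120 x 170 x 45 mm high, at the far side of the mat; to be left alone. Origin: centre of its underside.
- mandrel_rack: Wooden rack with five upright brass mandrels, 50 x 150 mm, 72 mm high, at the far side of the mat; to be left alone. Origin: centre of its underside.
- tin: Closed grey metal tin, 90 x 130 x 38 mm high, at the far side of the mat; to be left alone. Origin: centre of its underside.
Mind the look-alikes: they are no part of the job. There is more than one size of the borelight; the job needs the larger.

How it is judged:
By the outcome, as a careful person would: the job done as asked, in the order asked, and still so for the second after the job is handed in, while the arm keeps its last pose, push and grip.
It also fails if it takes over 64 s, if anything falls off the work surface, if the arm or the gripper's body presses on something with over 40 N, if the wrist force passes 120 N, or if a joint passes its speed limit or range.

## Working session

There is one attempt and no reset: what is moved stays moved. The work goes in short steps, Python scripts to look and compute and a tool call to move; the robot and the scene stay as the last step left them, time stands still between calls to the robot, and variables do not carry over. Pictures are saved under pics/ and viewed, at most 10 in all, crops included, and the job is handed in when it is done.

Besides the shell and the picture viewer there is one more tool, called after ">>>" as a command line: name --pt "numbers of a row" for each row, then --argument value for the rest. jog_arm: Moves the arm, as the interface text tells. Its arguments: {"type":"object","properties":{"deltas":{"type":"array"},"squeeze":{"type":"number"}},"required":["deltas"]}

```bash
ls; mkdir -p pics; python3 - <<'E'
from cell import manip, optics
import cv2, numpy as np
s=manip.read_state()
print({k:np.round(v,4) for k,v in s.items()}, manip.grasp_offset)
a=[]
for n in("top","side"):
    i,d=optics.read_camera(n); cv2.imwrite(f"pics/{n}0.png",i); np.save(f"pics/{n}0.npy",d)
    p=optics.camera_params(n); print(n,p)
E
```

```text
pics
{'t': np.float64(0.0), 'joint_positions': array([ 1.3345,  0.5083, -0.2375,  1.5011,  0.1257,  1.1489, -0.1548]), 'qvel': array([-0.0006,  0.0007,  0.001 , -0.0004,  0.0004, -0.0003, -0.0002]), 'joint_efforts': array([ 7.00000e-04, -6.20597e+01, -2.18640e+00, -2.49651e+01,
        1.27000e-02,  1.20000e-02, -0.00000e+00]), 'position': array([ 0.2092, -0.5884,  0.2304]), 'tool_rot': array([ 9.854e-01,  1.701e-01, -2.000e-04, -9.000e-04]), 'contact_force': array([-0.375 ,  0.015 ,  0.3946]), 'moment': array([ 0.0325, -0.0389,  0.0552]), 'grip_force': np.float64(0.0), 'finger_gap': np.float64(0.0854)} 0.0187
top {'fx': 525.7039503517691, 'fy': 525.7039503517691, 'cx': 281.56383151171843, 'cy': 215.05862953625575, 'pose': array([[-0.01939995,  0.98845113, -0.15029306,  0.41294242],
       [-0.9997951 , -0.01831031,  0.00863068,  0.01600891],
       [ 0.0057791 ,  0.1504297 ,  0.98860382,  1.31034376],
       [ 0.        ,  0.        ,  0.        ,  1.        ]])}
side {'fx': 488.28854280937037, 'fy': 488.28854280937037, 'cx': 284.0269008277476, 'cy': 206.06675679754196, 'pose': array([[ 0.99111188,  0.08277182, -0.10414444,  0.48035431],
       [-0.13288604,  0.65253041, -0.74601968, -0.72087066],
       [ 0.006208  ,  0.75322831,  0.65772986,  0.79494022],
       [ 0.        ,  0.        ,  0.        ,  1.        ]])}
```

View pics/top0.png

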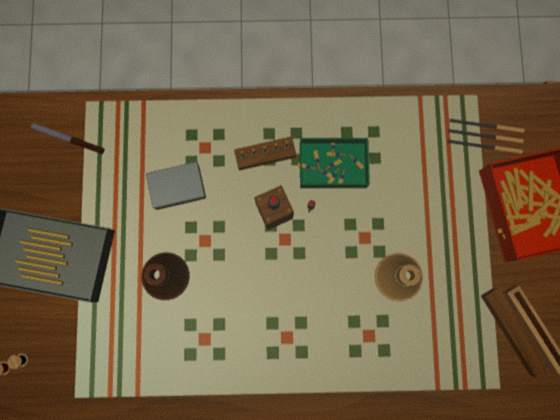

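View pics/side0.png

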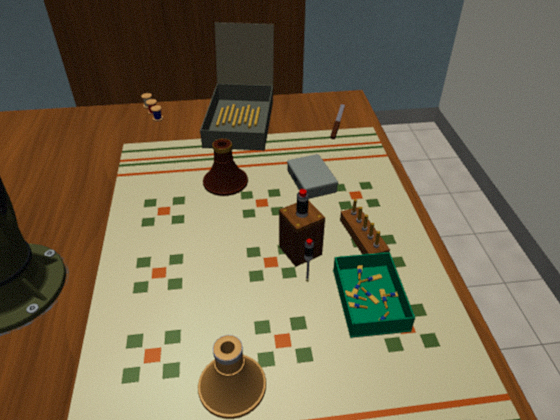

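The top view shows the large light's button at (274,201) in the block, the small look-alike at (311,205), the dark bell at (160,274) and the pale bell at (405,276). In the side view these are at (303,192), (308,243), (223,145) and (228,345). The large light is the one in the block. Next I measure and check one crop.

```bash
cat > h.py <<'E'
import numpy as np, cv2
from cell import manip, optics
def ray(p,u,v):
    T=p["pose"]; d=T[:3,:3]@np.array([(u-p["cx"])/p["fx"],-(v-p["cy"])/p["fy"],-1.]); return T[:3,3],d
def onz(p,u,v,z):
    o,d=ray(p,u,v); return o+d*(z-o[2])/d[2]
def two(a,b):
    A=[];y=[]
    for o,d in(a,b):
        d=d/np.linalg.norm(d);P=np.eye(3)-np.outer(d,d);A.append(P);y.append(P@o)
    return np.linalg.lstsq(np.vstack(A),np.hstack(y),rcond=None)[0]
def blobs(m,amin=8):
    n,l,s,c=cv2.connectedComponentsWithStats(m.astype(np.uint8))
    return [(tuple(np.round(c[i],1)),s[i].tolist()) for i in range(1,n) if s[i,4]>=amin]
def red(i,lo=70):
    h=cv2.cvtColor(i,cv2.COLOR_BGR2HSV); return ((h[...,0]<6)|(h[...,0]>172))&(h[...,1]>170)&(h[...,2]>lo)
E
python3 - <<'E'
from h import *
T=cv2.imread("pics/top0.png");S=cv2.imread("pics/side0.png")
pt,ps=optics.camera_params("top"),optics.camera_params("side")
print([b for b in blobs(red(T)) if 250<b[0][0]<330 and 180<b[0][1]<225])
print([b for b in blobs(red(S)) if 280<b[0][0]<330 and 180<b[0][1]<255])
print("button z.172",onz(pt,274,201,.174),"side",onz(ps,303,192,.172),two(ray(pt,274,201),ray(ps,303,192)))
c=cv2.hconcat([cv2.resize(T[225:325,120:220],(400,400),interpolation=2),cv2.resize(S[180:280,260:360],(400,400),interpolation=2)])
c2=cv2.hconcat([cv2.resize(T[170:220,240:340],(400,200),interpolation=2),cv2.resize(S[130:180,170:270],(400,200),interpolation=2)])
cv2.imwrite("pics/c1.png",cv2.vconcat([c,c2]))
E
```

```text
[((np.float64(273.4), np.float64(199.5)), [271, 197, 6, 6, 31]), ((np.float64(311.5), np.float64(203.1)), [310, 201, 4, 5, 15])]
[((np.float64(302.5), np.float64(191.5)), [299, 189, 8, 7, 37]), ((np.float64(309.0), np.float64(240.5)), [306, 238, 7, 6, 30])]
button z.172 [0.61721458 0.0220846  0.174     ] side [0.62246299 0.02343134 0.172     ] [0.61983311 0.02199788 0.1728595 ]
```

View pics/c1.png

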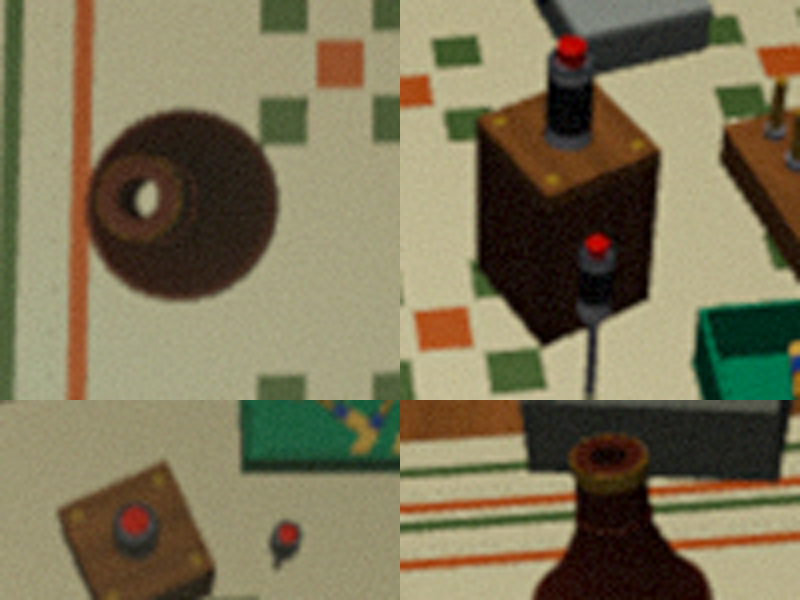

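The crop confirms that the larger light is in the block and the small one stands free beside it. The dark bell's rim centre is near top (154.7,274.5) and side (222,144).

```bash
python3 - <<'E'
from h import *
pt,ps=optics.camera_params("top"),optics.camera_params("side")
print("button",onz(pt,273.4,200,.174),onz(ps,302.5,191.5,.172))
print("small",two(ray(pt,311.5,203.1),ray(ps,309,240.5)))
print("bell",onz(pt,154.7,274.5,.12),onz(ps,222,144,.12),two(ray(pt,154.7,274.5),ray(ps,222,144)))
T=cv2.imread("pics/top0.png");d=np.load("pics/top0.npy");D=np.load("pics/side0.npy")
# bell outline (mouth) in top
g=T.max(2)<75; 
for b in blobs(g,500): print(b)
print("pale",onz(pt,407,276,.12))
# tool axes
from scipy.spatial.transform import Rotation as R
s=manip.read_state();print(R.from_quat(s["tool_rot"]).as_matrix().round(3))
w=optics.camera_params("wrist");print(w["pose"].round(3),w["fx"],w["cx"],w["cy"])
E
```

```text
button [0.61946865 0.02336337 0.174     ] [0.62172175 0.02511686 0.172     ]
small [ 0.62092213 -0.06368664  0.12123905]
bell [0.46401982 0.29345271 0.12      ] [0.46688067 0.29355603 0.12      ] [0.46545424 0.29357303 0.11986414]
((np.float64(471.3), np.float64(138.1)), [448, 95, 49, 103, 660])
((np.float64(338.9), np.float64(160.1)), [300, 137, 68, 51, 680])
((np.float64(75.8), np.float64(246.5)), [0, 207, 115, 96, 1007])
((np.float64(166.5), np.float64(275.8)), [142, 253, 47, 46, 1507])
((np.float64(512.6), np.float64(340.7)), [482, 288, 57, 92, 672])
((np.float64(32.1), np.float64(399.9)), [0, 383, 115, 37, 1516])
pale [ 0.44976604 -0.27434904  0.12      ]
[[ 0.942  0.335 -0.001]
 [ 0.335 -0.942  0.001]
 [-0.    -0.002 -1.   ]]
[[ 0.334  0.898  0.286  0.282]
 [-0.943  0.319  0.1   -0.563]
 [-0.002 -0.303  0.953  0.373]
 [ 0.     0.     0.     1.   ]] 289.0565525688027 278.19631660110826 209.4670348543927
```

>>> jog_arm --pt "0.03 -0.022 -0.006 0 1" --pt "0.037 -0.0275 -0.005 0 1" --pt "0.037 -0.0275 -0.005 0 1" --pt "0.037 -0.0275 -0.005 0 1" --pt "0.037 -0.0275 -0.005 0 1" --pt "0.037 -0.0275 -0.004 0 1" --pt "0.037 -0.0275 0 0 1" --pt "0.037 -0.0275 0 0 1" --pt "0.037 -0.0275 0 0 1" --pt "0.037 -0.0275 0 0 1" --pt "0.037 -0.0275 0 0 1" --pt "0.037 -0.0275 0 0 1"

```text
t: 1.6
position: [0.5129, -0.1354, 0.261]
tool_rot: [0.985, 0.17, -0.0, -0.0]
contact_force: [0.6, 0.5, -0.3]
finger_gap: -0.0002
grip_force: 0.0
```

>>> jog_arm --pt "0.037 -0.0275 0 0 1" --pt "0.037 -0.0275 0 0 1" --pt "0.037 -0.0275 0 0 1" --pt "0.02 -0.014 0 0 1" --pt "0 0 0 0 1" --pt "0 0 0 0 1"

```text
t: 2.35
position: [0.603, -0.0029, 0.2609]
tool_rot: [0.986, 0.17, -0.001, 0.0]
contact_force: [-0.3, -0.2, -0.2]
finger_gap: 0.0002
grip_force: 0.0
```

```bash
cat > look.py <<'E'
from h import *
import sys
from scipy.spatial.transform import Rotation as R
def tooldelta(p):
    s=manip.read_state();return R.from_quat(s["tool_rot"]).as_matrix().T@(np.array(p)-s["position"])
if __name__=="__main__":
    s=manip.read_state();print(s["t"],s["position"].round(4),s["finger_gap"],s["contact_force"].round(2));print(R.from_quat(s["tool_rot"]).as_matrix().round(3))
    p=optics.camera_params("wrist");i,d=optics.read_camera("wrist");cv2.imwrite(sys.argv[1],i)
    for b in blobs(red(i),20): print(b,onz(p,*b[0],.174).round(4))
E
python3 look.py pics/w1.png
```

```text
2.35 [ 0.603  -0.0029  0.2609] 0.0002026845499661025 [-0.34 -0.25 -0.19]
[[ 0.942  0.334 -0.001]
 [ 0.334 -0.942 -0.001]
 [-0.001  0.    -1.   ]]
((np.float64(252.6), np.float64(184.6)), [244, 176, 19, 19, 271]) [0.6199 0.0247 0.174 ]
((np.float64(338.1), np.float64(200.7)), [333, 196, 12, 11, 98]) [ 0.6305 -0.046   0.174 ]
((np.float64(557.2), np.float64(342.0)), [553, 333, 7, 17, 61]) [ 0.5695 -0.304   0.174 ]
```

View pics/w1.png

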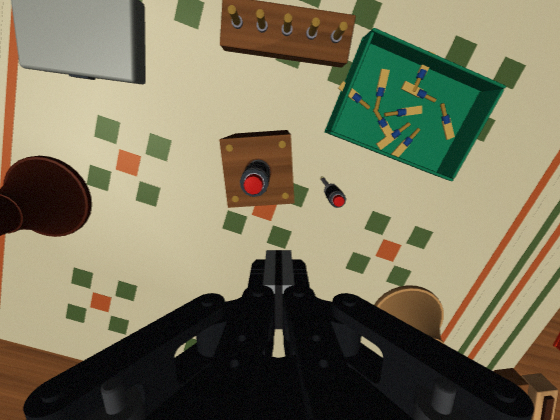

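The wrist view shows the large button at (253,185), at about (0.620, 0.0245). The small light is at (338,200). I'll move above the button, then press.

>>> jog_arm --pt "0.0125 -0.01 0.015 0 1" --pt "0.0125 -0.01 0.02 0 1" --pt "0 0 0.02 0 1" --pt "0 0 0.012 0 1" --pt "0 0 0 0 1" --pt "0 0 0 0 1"

```text
t: 3.15
position: [0.6207, 0.0255, 0.1947]
tool_rot: [0.985, 0.17, 0.0, -0.0]
contact_force: [-0.6, 0.2, 0.8]
finger_gap: -0.0001
grip_force: 0.0
```

```bash
python3 look.py pics/w2.png; python3 - <<'E'
from h import *
i=cv2.imread("pics/w2.png");p=optics.camera_params("wrist")
s=manip.read_state();q=np.linalg.inv(p["pose"])@np.r_[s["position"],1];print(p["cx"]+p["fx"]*q[0]/-q[2],p["cy"]+p["fy"]*q[1]/q[2])
S,_=optics.read_camera("side");
cv2.imwrite("pics/c2.png",cv2.hconcat([cv2.resize(i[180:320,210:350],(400,400)),cv2.resize(S[150:220,270:340],(400,400))]))
E
```

```text
3.15 [0.6207 0.0255 0.1947] -0.00014466442422986285 [-0.63  0.23  0.8 ]
[[ 0.942  0.335  0.001]
 [ 0.335 -0.942  0.   ]
 [ 0.001  0.    -1.   ]]
((np.float64(277.1), np.float64(243.9)), [266, 235, 25, 15, 250]) [0.6234 0.0268 0.174 ]
((np.float64(376.5), np.float64(252.8)), [370, 246, 15, 14, 150]) [ 0.6383 -0.0335  0.174 ]
277.594434691848 264.37876661150807
```

View pics/c2.png

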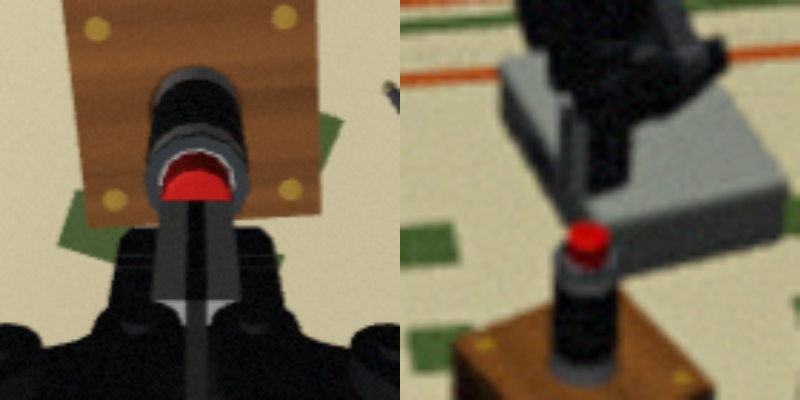

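The tip is centred over the button: image column 277 against 278. I'll press now.

>>> jog_arm --pt "0 0 0.01 0 1" --pt "0 0 0.006 0 1" --pt "0 0 0.003 0 1" --pt "0 0 0.003 0 1" --pt "0 0 0.002 0 1" --pt "0 0 0 0 1" --pt "0 0 0 0 1"

```text
t: 4.12
position: [0.6205, 0.0254, 0.1707]
tool_rot: [0.985, 0.17, 0.0, 0.0]
contact_force: [-0.8, -0.1, 4.2]
finger_gap: 0.0004
grip_force: 2.1
```

>>> jog_arm --pt "0 0 0.002 0 1" --pt "0 0 0.001 0 1" --pt "0 0 0.0005 0 1" --pt "0 0 0 0 1" --pt "0 0 0 0 1"

```text
t: 4.75
position: [0.621, 0.0255, 0.1681]
tool_rot: [0.985, 0.17, 0.001, 0.0]
contact_force: [-2.3, 0.0, 11.7]
finger_gap: -0.0001
grip_force: 5.8
```

>>> jog_arm --pt "0 0 0.0005 0 1" --pt "0 0 0 0 1" --pt "0 0 0 0 1"

```text
t: 5.12
position: [0.6212, 0.0256, 0.1681]
tool_rot: [0.985, 0.17, 0.001, 0.0]
contact_force: [-1.9, -0.8, 14.1]
finger_gap: -0.0
grip_force: 7.0
```

>>> jog_arm --pt "0 0 -0.003 0 1" --pt "0 0 -0.004 0 1" --pt "0 0 -0.01 0 1" --pt "0 0 -0.025 0 1" --pt "0 0 -0.02 0 0.1" --pt "0 0 0 0 0.1" --pt "0 0 0 0 0.1"

```text
t: 6.0
position: [0.6199, 0.0253, 0.2274]
tool_rot: [0.985, 0.17, -0.001, -0.0]
contact_force: [0.3, -0.6, -0.8]
finger_gap: 0.0385
grip_force: 0.0
```

```bash
python3 look.py pics/w3.png; python3 - <<'E'
from h import *
S,_=optics.read_camera("side");T,_=optics.read_camera("top");i=cv2.imread("pics/w3.png")
print([b for b in blobs(red(S)) if 280<b[0][0]<330 and 180<b[0][1]<255])
cv2.imwrite("pics/c3.png",cv2.hconcat([i[100:350,150:400],cv2.resize(S[150:220,270:340],(250,250))]))
E
```

```text
6.0 [0.6199 0.0253 0.2274] 0.03853259242428234 [ 0.26 -0.63 -0.81]
[[ 0.942  0.335 -0.001]
 [ 0.335 -0.942 -0.   ]
 [-0.001 -0.    -1.   ]]
((np.float64(278.0), np.float64(228.5)), [268, 217, 22, 22, 334]) [0.6202 0.0252 0.174 ]
((np.float64(365.5), np.float64(236.5)), [360, 231, 13, 12, 117]) [ 0.6357 -0.0374  0.174 ]
[((np.float64(302.5), np.float64(191.8)), [299, 189, 8, 8, 41]), ((np.float64(308.8), np.float64(240.6)), [306, 238, 7, 7, 33])]
```

View pics/c3.png

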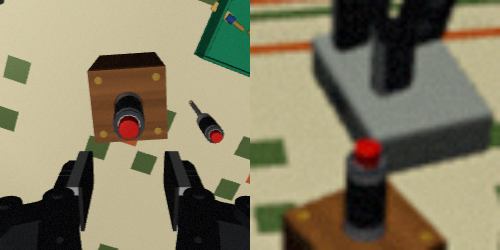

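The button is up again after a 14 N hard stop, and the fingers straddle the light. I'll descend and grip.

>>> jog_arm --pt "0 0 0.015 0 -0.2" --pt "0 0 0.025 0 -0.2" --pt "0 0 0.025 0 -0.2" --pt "0 0 0.02 0 -0.2" --pt "0 0 0.012 0 -0.2" --pt "0 0 0.005 0 -0.2" --pt "0 0 0 0 -0.2" --pt "0 0 0 0 -0.2"

```text
t: 7.15
position: [0.6208, 0.0255, 0.127]
tool_rot: [0.985, 0.17, 0.001, 0.0]
contact_force: [-0.5, 0.8, 0.2]
finger_gap: 0.0511
grip_force: 0.0
```

>>> jog_arm --pt "0 0 0 0 0.3" --pt "0 0 0 0 0.5" --pt "0 0 0 0 0.8" --pt "0 0 0 0 1" --pt "0 0 0 0 1" --pt "0 0 0 0 1" --squeeze 40

```text
t: 7.9
position: [0.6207, 0.0254, 0.1269]
tool_rot: [0.985, 0.17, 0.0, 0.0]
contact_force: [-0.4, -0.2, 5.6]
finger_gap: 0.0228
grip_force: 39.1
```

Gripped, with a 23 mm gap. I'll lift straight up, then look.

>>> jog_arm --pt "0 0 -0.005 0 1" --pt "0 0 -0.01 0 1" --pt "0 0 -0.02 0 1" --pt "0 0 -0.025 0 1" --pt "0 0 -0.03 0 1" --pt "0 0 -0.03 0 1" --pt "0 0 -0.03 0 1" --pt "0 0 -0.015 0 1" --pt "0 0 -0.005 0 1" --pt "0 0 0 0 1"

```text
t: 9.15
position: [0.6201, 0.0254, 0.2956]
tool_rot: [0.985, 0.17, -0.001, -0.0]
contact_force: [-0.2, 1.0, -1.7]
finger_gap: 0.0228
grip_force: 39.2
```

```bash
python3 look.py pics/w4.png; python3 - <<'E'
from h import *
S,_=optics.read_camera("side");T,_=optics.read_camera("top")
cv2.imwrite("pics/s4.png",S);cv2.imwrite("pics/t4.png",T)
ps=optics.camera_params("side")
def pr(p,x):
    q=np.linalg.inv(p["pose"])@np.r_[x,1];return p["cx"]+p["fx"]*q[0]/-q[2],p["cy"]+p["fy"]*q[1]/q[2]
for z in(.174,.274,.334): print(z,pr(ps,[.6207,.0254,z]))
i=cv2.imread("pics/w4.png")
cv2.imwrite("pics/c4.png",cv2.hconcat([cv2.resize(S[60:200,240:380],(400,400)),cv2.resize(i[130:330,180:380],(400,400))]))
E
```

```text
9.15 [0.6201 0.0254 0.2956] 0.022840008896278234 [-0.21  1.05 -1.71]
[[ 0.942  0.335 -0.001]
 [ 0.335 -0.942 -0.   ]
 [-0.001 -0.    -1.   ]]
((np.float64(348.9), np.float64(213.8)), [345, 209, 9, 10, 72]) [ 0.6322 -0.043   0.174 ]
((np.float64(276.3), np.float64(319.7)), [259, 295, 39, 44, 1123]) [ 0.4938 -0.0176  0.174 ]
((np.float64(554.1), np.float64(336.0)), [544, 312, 16, 44, 364]) [ 0.5768 -0.3164  0.174 ]
0.174 (np.float64(302.00557485835503), np.float64(190.6812900452177))
0.274 (np.float64(303.63102601806224), np.float64(149.33361957134122))
0.334 (np.float64(304.7236570911437), np.float64(121.5396441636583))
```

View pics/c4.png

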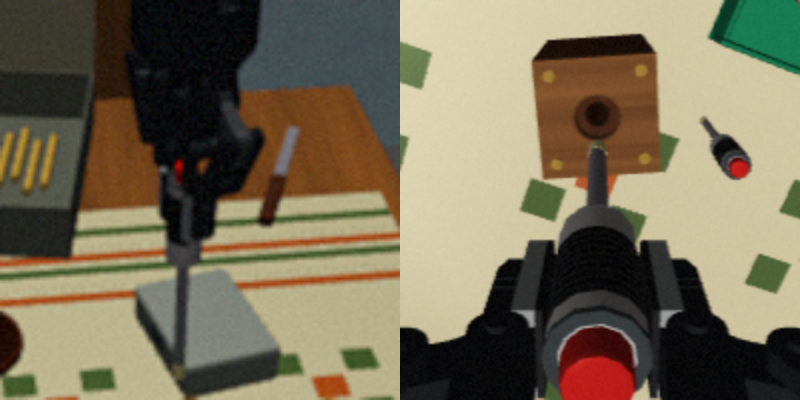

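The light hangs straight: tip at side (302,192), where (302,191) was predicted. I'll carry it over to above the dark bell.

>>> jog_arm --pt "-0.002 -0.01 0 0 1" --pt "-0.004 -0.02 0 0 1" --pt "-0.005 -0.03 0 0 1" --pt "-0.0065 -0.036 0 0 1" --pt "-0.0065 -0.036 0 0 1" --pt "-0.0065 -0.036 0 0 1" --pt "-0.0065 -0.036 0 0 1" --pt "-0.0065 -0.036 0 0 1" --pt "-0.006 -0.03 0 0 1" --pt "-0.004 -0.02 0 0 1" --pt "-0.0024 -0.0148 0 0 1" --pt "0 0 0 0 1"

```text
t: 10.8
position: [0.4643, 0.2952, 0.2965]
tool_rot: [0.985, 0.171, 0.0, -0.0]
contact_force: [-0.4, -0.5, -1.3]
finger_gap: 0.023
grip_force: 39.3
```

>>> jog_arm --pt "0 0 0 0 1" --pt "0 0 0 0 1" --pt "0 0 0 0 1"

```text
t: 11.18
position: [0.4659, 0.2932, 0.2962]
tool_rot: [0.986, 0.169, -0.0, 0.0]
contact_force: [-0.7, -0.9, -1.9]
finger_gap: 0.0231
grip_force: 39.3
```

```bash
python3 look.py pics/w5.png; python3 - <<'E'
from h import *
S,_=optics.read_camera("side");cv2.imwrite("pics/s5.png",S)
i=cv2.imread("pics/w5.png")
def pr(p,x):
    q=np.linalg.inv(p["pose"])@np.r_[x,1];return np.round((p["cx"]+p["fx"]*q[0]/-q[2],p["cy"]+p["fy"]*q[1]/q[2]),1)
s=manip.read_state();x=s["position"]
for n in("side","wrist"):
    p=optics.camera_params(n)
    for z in(.1726,.2726): print(n,z,pr(p,[x[0],x[1],z]))
    print(n,"rim at tcp xy",pr(p,[x[0],x[1],.12]))
cv2.imwrite("pics/c5.png",cv2.hconcat([cv2.resize(S[60:180,150:270],(480,480),interpolation=2),i[120:320,200:400]]) if 0 else cv2.hconcat([cv2.resize(S[70:190,160:260],(400,480),interpolation=2),cv2.resize(i[150:270,230:330],(400,480),interpolation=2)]))
E
```

```text
11.175 [0.4659 0.2932 0.2962] 0.023123892385644284 [-0.66 -0.92 -1.9 ]
[[ 0.943  0.334 -0.   ]
 [ 0.334 -0.943 -0.   ]
 [-0.     0.    -1.   ]]
((np.float64(276.4), np.float64(319.6)), [259, 295, 39, 45, 1153]) [0.3395 0.2503 0.174 ]
side 0.1726 [219.8 125.6]
side 0.2726 [216.3  87.3]
side rim at tcp xy [221.6 144. ]
wrist 0.1726 [277.8 201.9]
wrist 0.2726 [277.6 246.1]
wrist rim at tcp xy [277.9 189. ]
```

View pics/c5.png

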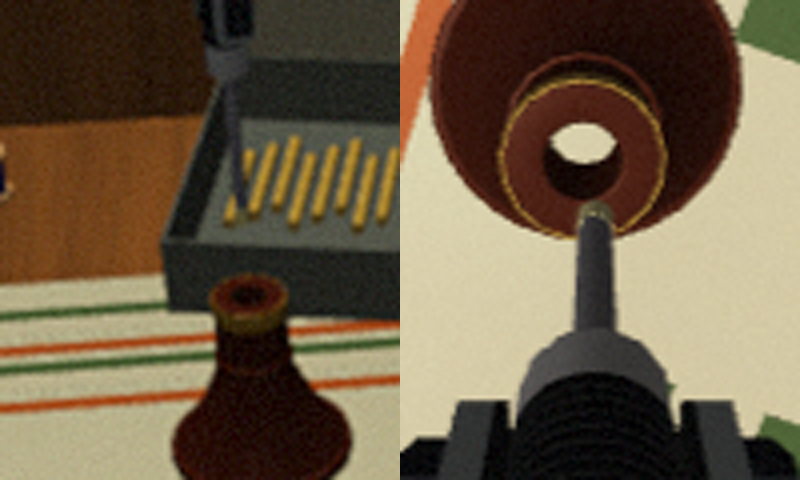

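In the wrist view the bore centre is at (275.8,189.5) and the tip at (278.7,201). The tip should go about 3 mm to tool −y. I'll correct that, lower to just above the rim and look again.

>>> jog_arm --pt "0.0008 -0.0026 0.01 0 1" --pt "0 0 0.015 0 1" --pt "0 0 0.01 0 1" --pt "0 0 0.006 0 1" --pt "0 0 0 0 1" --pt "0 0 0 0 1" --pt "0 0 0 0 1"

```text
t: 12.15
position: [0.4656, 0.2967, 0.2557]
tool_rot: [0.985, 0.17, 0.0, -0.0]
contact_force: [0.3, 0.2, -0.6]
finger_gap: 0.0226
grip_force: 39.3
```

```bash
python3 look.py pics/w6.png; python3 - <<'E'
from h import *
S,_=optics.read_camera("side");cv2.imwrite("pics/s6.png",S)
i=cv2.imread("pics/w6.png")
def pr(p,x):
    q=np.linalg.inv(p["pose"])@np.r_[x,1];return np.round((p["cx"]+p["fx"]*q[0]/-q[2],p["cy"]+p["fy"]*q[1]/q[2]),1)
s=manip.read_state();x=s["position"]
for n in("side","wrist"):
    p=optics.camera_params(n)
    for z in(x[2]-.123,x[2]-.023,.12): print(n,z,pr(p,[x[0],x[1],z]))
cv2.imwrite("pics/c6.png",cv2.hconcat([cv2.resize(S[70:190,160:260],(400,480),interpolation=2),cv2.resize(i[150:270,230:330],(400,480),interpolation=2)]))
E
```

```text
12.15 [0.4656 0.2967 0.2557] 0.022621096081358056 [ 0.25  0.24 -0.57]
[[ 0.942  0.335  0.001]
 [ 0.335 -0.942  0.   ]
 [ 0.001 -0.    -1.   ]]
((np.float64(276.4), np.float64(319.5)), [259, 294, 39, 45, 1140]) [0.3699 0.2642 0.174 ]
side 0.13262375590552394 [221. 139.]
side 0.23262375590552395 [217.6 102.5]
side 0.12 [221.4 143.3]
wrist 0.13262375590552394 [277.9 202.2]
wrist 0.23262375590552395 [277.6 246.6]
wrist 0.12 [277.9 198.7]
```

View pics/c6.png

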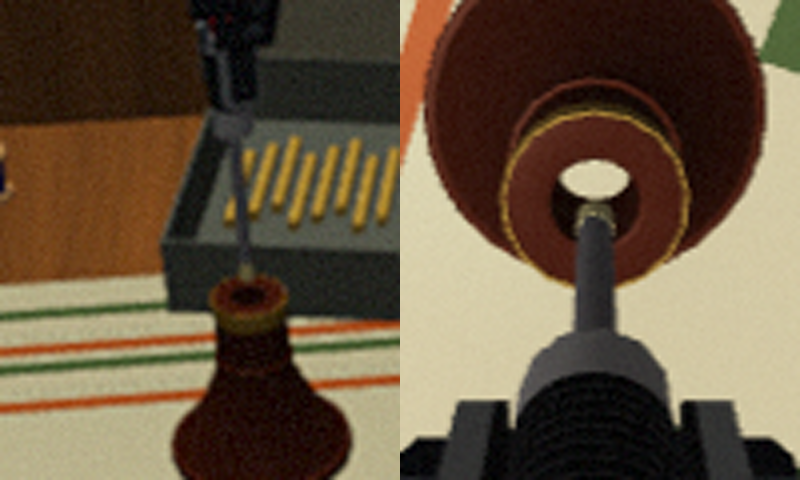

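The tip is concentric with the bore to within about 1 mm: wrist columns 279.2 and 278.8. I'll lower 73 mm, so the tip reaches about z = 0.06.

>>> jog_arm --pt "0 0 0.005 0 1" --pt "0 0 0.008 0 1" --pt "0 0 0.01 0 1" --pt "0 0 0.01 0 1" --pt "0 0 0.01 0 1" --pt "0 0 0.01 0 1" --pt "0 0 0.008 0 1" --pt "0 0 0.006 0 1" --pt "0 0 0.004 0 1" --pt "0 0 0.002 0 1" --pt "0 0 0 0 1" --pt "0 0 0 0 1"

```text
t: 13.75
position: [0.4655, 0.2967, 0.1826]
tool_rot: [0.985, 0.17, 0.0, -0.0]
contact_force: [0.4, 1.0, -1.1]
finger_gap: 0.0232
grip_force: 39.3
```

>>> jog_arm --pt "0 0 0 0 1" --pt "0 0 0 0 1" --pt "0 0 0 0 1" --pt "0 0 0 0 1"

```text
t: 14.25
position: [0.4654, 0.2966, 0.1823]
tool_rot: [0.985, 0.17, 0.0, -0.0]
contact_force: [1.3, 0.5, -1.4]
finger_gap: 0.0231
grip_force: 39.3
```

```bash
python3 look.py pics/w7.png; python3 - <<'E'
from h import *
S,_=optics.read_camera("side");cv2.imwrite("pics/s7.png",S)
i=cv2.imread("pics/w7.png")
def pr(p,x):
    q=np.linalg.inv(p["pose"])@np.r_[x,1];return np.round((p["cx"]+p["fx"]*q[0]/-q[2],p["cy"]+p["fy"]*q[1]/q[2]),1)
s=manip.read_state();x=s["position"];print(x,s["contact_force"])
for n in("side","wrist"): print(n,pr(optics.camera_params(n),[x[0],x[1],.12]))
cv2.imwrite("pics/c7.png",cv2.hconcat([cv2.resize(S[70:190,160:260],(400,480),interpolation=2),cv2.resize(i[150:270,230:330],(400,480),interpolation=2)]))
E
```

```text
14.25 [0.4654 0.2966 0.1823] 0.02309028715745999 [ 1.31  0.49 -1.42]
[[ 0.942  0.335  0.   ]
 [ 0.335 -0.942  0.   ]
 [ 0.    -0.    -1.   ]]
((np.float64(276.6), np.float64(319.1)), [259, 294, 39, 46, 1170]) [0.4251 0.283  0.174 ]
[0.46538616 0.29656237 0.18227668] [-1.28796808 -0.2518138  -1.85604597]
side [221.3 143.4]
wrist [277.7 224.5]
```

View pics/c7.png

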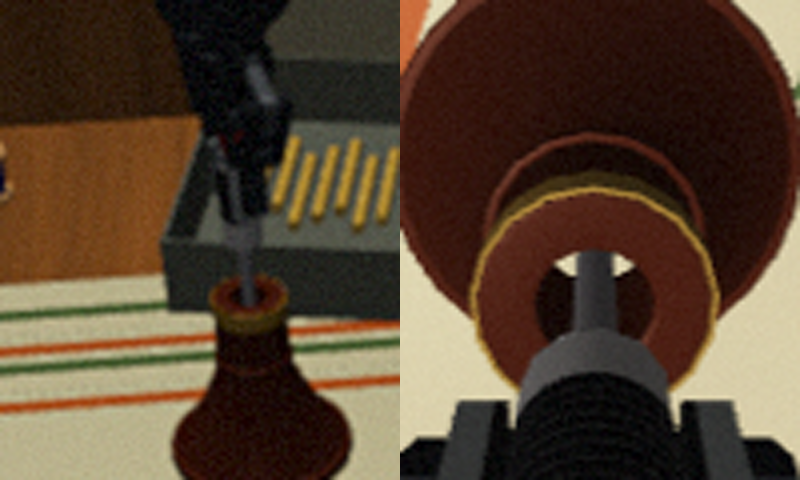

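The rod is centred in the bore: wrist crop column 595 against 595.5, and within about 1 mm along tool x. The bell has not moved, there is no contact force, and the tip is at about 59 mm. I'll hand in.

```bash
python3 -c "
from cell import manip
print(manip.close_job())"
```

```text
the job is handed in; nothing more can be done
None
```

The job is handed in: I pressed the button to its stop and it sprang back, and the light is held still and upright in the dark bell's bore, within about 1 mm of centre, with the lamp tip about 59 mm above the bench; the last wrist and side views show no contact with the bell.

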